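# Take the dial padlock off the porcelain display case

### The arm

A 6-joint arm with a two-finger parallel gripper is mounted at the origin on the work surface. World frame = base frame: x ahead of the robot, y to its left, z up, the work surface at z = 0. Lengths are in mm, angles in rad, forces in N, time in s.
With the tool pointing down it reaches from about 275 to 1000 mm from the base axis. Payload 8.4 kg.
Tool frame: the origin (TCP) lies on the centre line of the jaws, within the pads' length; the fingertips stand 17 mm ahead of it and the grasp point (between the pads) lies 2 mm behind it (r.tcp_to_tips is the z of the fingertips in the tool frame, in mm); z points along the fingers, y is the direction in which the jaws open and shut (so a half turn about z gives the same grasp; the last joint's range is limited). The gripper opens to 85 mm and grips with 20 to 120 N. Pads are 22 mm wide; open, the fingers measure 114 mm over their backs; the gripper's body (76 mm by 85 mm) begins 54 mm behind the grasp point. The pads swing forward as they close: fully open they stand 13 mm farther back than shut.
Start: joints at [-1.227, 0.353, 1.633, -0, 1.155, -0.002], TCP at [211.842, -588.006, 224.681] pointing down, gripper open.
Joint ranges: [-2.63, 2.63], [-0.92, 2.1], [0.06, 2.66], [-1.3, 4.44], [0, 2.69], [-3.02, 3.02]. Speed limits (rad/s): [2.22, 2.22, 2.79, 3.14, 3.14, 3.14].

### API

Orientations are given as [roll, pitch, yaw] about the fixed x, y, z axes, in that order (R = Rz(yaw) Ry(pitch) Rx(roll)).
In Python, from rig import r, cams, job gives the robot as it stands.
- The arm moves only by the tool drive_tool, never from a script. Its argument "deltas" is a list of rows, each a list of 4 numbers: the shift along the tool's x, y, z in cm, then the turn about the tool's z in rad. In form: [[x, y, z, roll], ...]. A call has 1 to 12 rows; each row shifts and turns the commanded pose from where the row before left it, along the tool's axes as they then stand; what a row does not reach is not made up. A row lasts 1/12 s, in which the tool goes at most 41.7 mm and 7.16 degrees, less where a joint would pass 70% of its speed; a pose out of reach is approached as far as the arm can. A call with a gripper value outside its range is refused whole. "jaw" is the closure, from 0 (fully open) to 1 (shut), set as the call begins (left out, the last holds). The fingers move at their own pace and stop on an object; "force" is the grip in N (left out, the last holds). Time passes only in rows, so rows that do not move let the fingers close. It gives the time, the measured TCP pose, the force and the opening at its end, in the units of the state.
- r.sense(): the state, without advancing time (a new reading comes with each control period).
- cams.grab_frame(name): name is "scene" or "top" or "wrist"; returns (picture, depth): 420x560x3 uint8, red, green, blue; 420x560 float32, mm along the optical axis (not along the pixel's ray), 0 where there is no reading.
- cams.camera_params(name): a dict with "fx", "fy", "cx", "cy" (pixels), "R" (3x3) and "t" (3): a world point X has camera coordinates R X + t. Camera axes: x right, y down, z forward; pixel columns grow to the right and rows downward; lengths in mm; the calibration is good to about 2 mm. A picture is of the moment at which its call begins: read the wrist's pose just before it. camera_params takes no time and is no camera call; for the wrist camera it gives the pose at the moment of the call.
- job.sign_off(): hands the job in, once; it reports no verdict.
The state is a dict: "clock": time; "qpos": joint angles; "qvel": joint speeds; "joint_efforts": joint torques, N m; "eef_pos": TCP position; "tcp_rot": TCP orientation; "contact_force": force on the tool from outside, world axes, zero at the start; "wrist_torque": the same for the moment, N m; "opening": opening from 0.0 (shut) to 1.0 (fully open).
Only numpy, scipy, OpenCV 4.12 (cv2) and the standard library are available. Lean on these libraries where they do the work, as an engineer would, in place of code of your own. Each camera call takes 0.05 s, during which the arm holds its last target. There are 200 camera calls.

### The job

Unlock the brass combination padlock lying on the lid of the low display case: turn its dial clockwise until the white stripe clicks into line with the red mark, then pull the lock's body away from the staple so that the shackle slides fully open. Slip the open shackle off the T-shaped staple and finish still holding the lock in the gripper, level with the dial up, well clear above the case (its underside at least 10 cm above the lid), keeping it still and leaving the porcelain and other things where they are.

Things in the scene. Friction and masses are not known exactly. Their poses are not given: they have to be found in the camera images.
- case: Low wooden display case, fixed, 180 (x) x 300 (y) x 110 mm high, glass on its +x side, gilt cats inside. Origin: centre of the underside; lid top 110 mm above it. On the lid, on the line y = 0 and 30 mm to +x of the centre, stands the dark steel T staple.
- staple (a point): Foot of the T staple, on the lid's top face (z axis up, x axis as the case's). Round upright neck, 12 mm diameter, 22 mm high, carrying a crossbar 12 (x) x 34 (y) x 6 mm whose top is 28 mm above this point. The closed shackle cannot pass over the crossbar.
- lock: Loose brass padlock lying flat on the lid, 0.4 kg or so. Body 60 (x) x 52 (y) x 28 mm (z); origin: centre of its underside, z up, +x from the dial towards the shackle, +y to the left of that. The shackle leaves its +x face and loops round the staple's neck. At the start its x axis is within 0.06 rad of the case's and the neck stands near the middle of the loop.
- lock_grip (a point): Centre of the lock's brass body, 14 mm above its underside. The body's two flat sides, 52 mm apart across y, are the place to hold it; the dial (48.5 mm above the underside at its top) fits between open fingers.
- dial (a joint): Black dial on the lock's vertical axis; rad, growing counter-clockwise from above. At 0 its white stripe points along the lock's -x at the red mark and the shackle is free (within about 0.12); at other clicks it is locked. Starts 0.6 to 1.9. Clicks every 0.63 rad, 0 being one; up to 0.35 N m felt passing over, then it drops into the click. Stops at -0.95 and 2.6: it can overshoot.
- dial_grip (a point): On the dial's axis, 39 mm above the lock's underside, at mid height of the knurled grip: 34 mm diameter, from 29.5 to 48.5 mm above the underside. While the dial is turned the loose lock turns along up to about 0.2 rad, until its shackle bears on the staple, so the hand must turn that much farther.
- shackle (a joint): Steel shackle, slides straight out of the lock's +x face: 0 closed, 0.024 m fully open (stop). It does not swing. Locked, it gives 1 to 3 mm under a hard pull. About 2.5 N of friction: it stays where it is left and can be pushed shut again. Pulling the lock's body along its own -x, with the bow bearing on the staple, draws it open.
- shackle_bow (a point): Middle of the shackle's bow (bar 8 mm thick, 14 mm above the lock's underside), at lock x = 54 mm closed, 78 mm open. Legs at lock y = +15 and -15 mm, 22 mm clear between them; closed, the clear loop runs from lock x = 30 to 50 mm. The +y leg is long and never leaves the body.
- short_leg (a point): Tip of the short leg (y = -15 mm), at lock x = 28 mm closed, 52 mm open: open, it leaves a 22 mm gap to the body's face (x = 30 mm). The staple's neck gets out through this gap when the lock, still low on the lid, moves to its own +y; with the neck over 40 mm to the lock's -y side the lock lifts clear of the crossbar.
- tea_cup: White tea cup, rim 56 mm across, 50 mm high, on the case's lid near its -y end; leave alone. Origin: centre of the underside.
- gold_cat: Gilt lucky cat, 42 mm wide, 66 mm high, on the lid's far (+x, +y) corner; leave alone. Origin: centre of the underside.
- rice_bowl: Blue rice bowl, 110 mm across, 55 mm high, on the counter; leave alone.
- ginger_jar: White jar with a blue cap, 80 mm across, 120 mm high, on the counter; leave alone.
- mug: White mug, 76 mm across and 85 mm high with a handle, on the counter; leave alone.
- vase: Blue vase, 84 mm across, 150 mm high, on the counter; leave alone.

How it is judged:
By the outcome, as a careful person would: the job done as asked, in the order asked, and still so for the second after the job is handed in, while the arm keeps its last pose, push and grip.
It also fails if it takes over 54 s, if anything falls off the work surface, if the arm or the gripper's body presses on something with over 40 N, if the wrist force passes 120 N, or if a joint passes its speed limit or range.

## Working session

There is one attempt and no reset: what is moved stays moved. The work goes in short steps, Python scripts to look and compute and a tool call to move; the robot and the scene stay as the last step left them, time stands still between calls to the robot, and variables do not carry over. Pictures are saved under pics/ and viewed, about 8 in all and at most 12, crops included, and the job is handed in when it is done.

Besides the shell and the picture viewer there is one more tool, called after "Emit:" by a JSON object that holds its "op" and its "data", one argument or row to a line. drive_tool: Moves the arm, as the interface text tells. Its arguments: {"type":"object","properties":{"deltas":{"type":"array"},"jaw":{"type":"number"},"force":{"type":"number"}},"required":["deltas"]}

```bash
ls; mkdir -p pics; python3 - <<'E'
from rig import r,cams,job
import cv2,numpy as np
for n in("scene","top"):
    p,d=cams.grab_frame(n); cv2.imwrite(f"pics/{n}0.png",p[:,:,::-1]); np.save(f"{n}0.npy",d)
    print(n,cams.camera_params(n))
print(r.sense(), r.tcp_to_tips)
E
```

```text
pics
scene {'fx': 406.0698947815697, 'fy': 406.0698947815697, 'cx': 278.64220030122976, 'cy': 203.09644309437138, 'R': array([[-0.46261376,  0.88655433,  0.00315038],
       [ 0.7558915 ,  0.39628434, -0.52113986],
       [-0.46326725, -0.23870513, -0.85346547]]), 't': array([ 242.1594684 , -348.48045951, 1560.5034212 ])}
top {'fx': 478.9035665996389, 'fy': 478.9035665996389, 'cx': 281.73509068231397, 'cy': 206.20949880503895, 'R': array([[-0.01814031, -0.99965228,  0.01913765],
       [-0.99624819,  0.01645196, -0.08496399],
       [ 0.0846196 , -0.02060712, -0.99620022]]), 't': array([ -16.72173567,  532.16681364, 1288.66206667])}
{'clock': 0.1, 'qpos': array([-1.22738093e+00,  3.53598525e-01,  1.63406040e+00, -9.41010964e-06,
        1.15518839e+00, -2.38421654e-03]), 'qvel': array([ 0.00047574, -0.0019649 , -0.0010582 ,  0.00016125, -0.00027444,
       -0.00092188]), 'joint_efforts': array([-3.41533053e-06, -6.06351185e+01, -3.42816746e+01, -1.99073379e-04,
        3.80551064e-03,  4.02590047e-06]), 'eef_pos': array([ 211.70369638, -587.59255614,  224.02421954]), 'tcp_rot': array([-3.14033798e+00,  5.61287412e-06,  3.45803418e-01]), 'contact_force': array([-1.58698906, -0.41988526, -0.64613004]), 'wrist_torque': array([ 0.03352672,  0.02003373, -0.00842458]), 'opening': 0.9990585811082163} 17.0
```

View pics/top0.png

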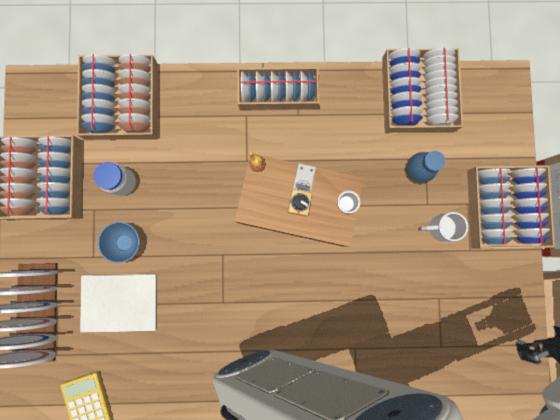

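View pics/scene0.png

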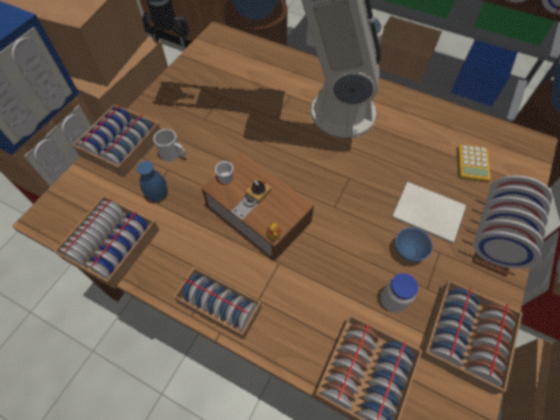

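Top view: the case lid spans about (236–362, 155–245) px, the lock is at about (299,200) and the staple is under the grey shackle/plate near (303,175). The cup is at (348,202) and the cat at (257,162). The scene view shows the same layout.

```bash
cat > h.py <<'E'
from rig import r,cams,job
import cv2,numpy as np
def world(K,u,v,d=None,z=None):
    ray=np.array([(u-K['cx'])/K['fx'],(v-K['cy'])/K['fy'],1.])
    R,t=K['R'],K['t']; c=-R.T@t; w=R.T@ray
    return c+w*(d if d is not None else (z-c[2])/w[2])
def proj(K,X):
    c=K['R']@np.asarray(X,float)+K['t']; return K['fx']*c[0]/c[2]+K['cx'],K['fy']*c[1]/c[2]+K['cy']
def snap(n,f):
    K=cams.camera_params(n); p,d=cams.grab_frame(n); cv2.imwrite(f,p[:,:,::-1]); return K,p,d
def delta(x,y,z,yaw):
    s=r.sense(); p=s['eef_pos']; a=s['tcp_rot'][2]; dx,dy=x-p[0],y-p[1]
    w=(yaw-a+np.pi)%(2*np.pi)-np.pi
    print('pos',p.round(1),'rot',s['tcp_rot'].round(3),'delta cm',((np.cos(a)*dx+np.sin(a)*dy)/10).round(2),((np.sin(a)*dx-np.cos(a)*dy)/10).round(2),((p[2]-z)/10).round(2),'roll',round(-w,3))
E
python3 - <<'E'
from h import *
K=cams.camera_params('top'); d=np.load('top0.npy')
for n,u,v in [('dial',299,201),('lid',270,190),('staple',304,172),('cup',348,202),('cat',257,160),('table',200,250),('c1',251,155),('c2',364,177),('c3',350,245),('c4',236,222)]:
    print(n,world(K,u,v,d[v,u]).round(1), world(K,u,v,z=110).round(1))
W=cams.camera_params('wrist'); s=r.sense(); print(W, 'cam',-W['R'].T@W['t'])
im=cv2.imread('pics/top0.png')[130:260,220:380]; cv2.imwrite('pics/topc.png',cv2.resize(im,None,fx=4.5,fy=4.5,interpolation=cv2.INTER_CUBIC))
E
```

```text
dial [531.9 -65.5 164.1] [537.  -68.6 110. ]
lid [566.6   5.2 110. ] [566.6   5.2 110. ]
staple [611.6 -83.  111.1] [611.8 -83.  110. ]
cup [ 531.9 -193.3  116. ] [ 532.4 -194.3  110. ]
cat [633.8  35.6 170.1] [644.8  37.4 110. ]
table [ 4.164e+02  2.011e+02 -3.000e-01] [416.7 184.5 110. ]
c1 [647.7  50.4 163.1] [658.1  52.6 110. ]
c2 [ 612.4 -259.2   -0.7] [ 596.4 -237.6  110. ]
c3 [ 422.6 -214.3   -2.4] [ 422.5 -196.1  110. ]
c4 [488.5  96.4  64.2] [486.   92.9 110. ]
{'fx': 329.7425136006856, 'fy': 329.7425136006856, 'cx': 273.16865698750314, 'cy': 208.00462410072402, 'R': array([[ 3.38816188e-01, -9.40852301e-01, -7.34315377e-04],
       [-9.04464617e-01, -3.25927152e-01,  2.75164040e-01],
       [-2.59128053e-01, -9.25658687e-02, -9.61397011e-01]]), 't': array([-623.04147364,  -35.47682681,  378.87336852])} cam [ 277.18572069 -562.68212255  373.55216194]
```

View pics/topc.png

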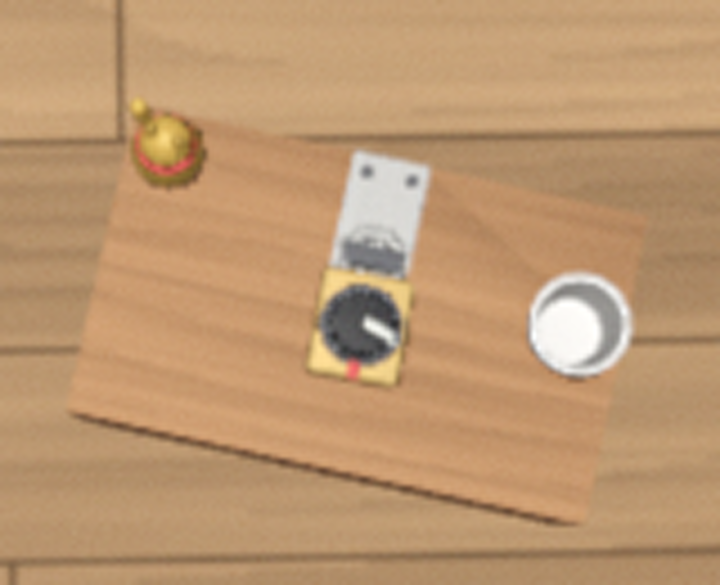

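Crop: dial centre is at about (360,322), the red mark at (353,370) and the stripe tip at (393,340). The stripe is about 63° counter-clockwise of the mark, so the dial is two clicks away at about 1.26 rad. Next I'll move over the lock for wrist-camera views.

Emit:
{"op": "drive_tool", "data": {
  "deltas": [
    [2,-1.6,-0.15,0],
    [2,-1.6,-0.15,0],
    [2,-1.6,-0.15,0],
    [2,-1.6,-0.15,0],
    [2,-1.6,-0.15,0],
    [2,-1.6,-0.15,0],
    [2,-1.6,-0.15,0],
    [2,-1.6,-0.15,0],
    [2,-1.6,-0.15,0],
    [2,-1.6,-0.15,0],
    [2,-1.6,-0.15,0],
    [2,-1.6,-0.15,0]
  ],
  "jaw": 0.4
}}

```text
clock: 1.1
eef_pos: [372.9, -324.8, 242.6]
tcp_rot: [-3.141, 0.0, 0.346]
contact_force: [-0.1, -0.6, -0.5]
opening: 0.597
```

Emit:
{"op": "drive_tool", "data": {
  "deltas": [
    [2,-1.6,-0.15,0],
    [2,-1.6,-0.15,0],
    [2,-1.6,-0.15,0],
    [2,-1.6,-0.15,0],
    [2,-1.6,-0.15,0],
    [2,-1.6,-0.15,0],
    [2,-1.6,-0.15,0],
    [2,-1.6,-0.15,0],
    [2,-1.6,-0.15,0],
    [2,-1.6,-0.15,0],
    [1,-0.8,-0.1,0],
    [0,0,0,0]
  ]
}}

```text
clock: 2.1
eef_pos: [514.2, -95.0, 258.6]
tcp_rot: [-3.141, -0.0, 0.348]
contact_force: [-0.3, -0.2, -0.4]
opening: 0.601
```

```bash
python3 - <<'E'
from h import *
s=r.sense(); print(s['clock'],s['eef_pos'],s['tcp_rot'],s['qpos'],s['opening'])
K,p,d=snap('wrist','pics/w1.png'); np.savez('w1.npz',d=d,**K)
E
```

```text
2.1 [514.18651822 -94.98255862 258.6213125 ] [-3.14123533e+00 -3.59174726e-04  3.48191729e-01] [-1.85861124e-01  1.60236326e-01  1.81178492e+00  5.32730134e-04
  1.16944419e+00  1.03653532e+00] 0.6009983921985373
```

View pics/w1.png

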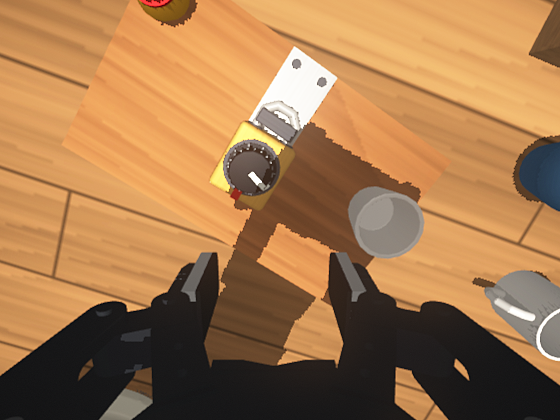

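Wrist view: dial at about (250,168), red mark (236,195), stripe tip (262,186), crossbar (277,125), cup (388,222). Next I'll measure from the depth image and check the result with the top camera.

```bash
cat >> h.py <<'E'
def cloud(K,d):
    v,u=np.mgrid[:d.shape[0],:d.shape[1]]
    c=np.stack([(u-K['cx'])/K['fx']*d,(v-K['cy'])/K['fy']*d,d],-1)
    return (c-K['t'])@K['R']
def lockfit(K,p,d,near=(535,-68)):
    P=cloud(K,d); z=P[...,2]; hsv=cv2.cvtColor(p,cv2.COLOR_RGB2HSV)
    roi=(d>0)&(np.hypot(P[...,0]-near[0],P[...,1]-near[1])<75)
    b=roi&(abs(z-138)<5); print('z138 n',b.sum(),'z',np.median(z[b]) if b.any() else None)
    br=b&(hsv[...,1]>90)
    if br.sum()>20:
        (cx,cy),(w,h),a=cv2.minAreaRect(P[br][:,:2].astype(np.float32)); print('brass rect',cx,cy,w,h,a, 'zmed',np.median(z[br]))
    D=roi&(z>152)&(z<166)
    if D.sum()>20:
        c,rad=cv2.minEnclosingCircle(P[D][:,:2].astype(np.float32)); print('dial',c,rad,np.median(z[D]))
        wst=D&(hsv[...,2]>130)&(hsv[...,1]<80); 
        if wst.sum()>3:
            q=P[wst][:,:2]; m=q.mean(0)-c; print('stripe dir',np.arctan2(m[1],m[0]),'n',wst.sum())
    red=roi&(hsv[...,1]>140)&((hsv[...,0]<6)|(hsv[...,0]>174))&(z>130)&(z<150)
    if red.sum()>3:
        q=P[red].mean(0); print('red',q); 
        if D.sum()>20: print('red dir',np.arctan2(q[1]-c[1],q[0]-c[0]))
    st=b&(hsv[...,1]<70)&(hsv[...,2]<130)
    if st.sum()>20: print('crossbar?',cv2.minAreaRect(P[st][:,:2].astype(np.float32)),np.median(P[st],0))
    return P
E
python3 - <<'E'
from h import *
p=cv2.imread('pics/w1.png')[:,:,::-1].copy(); K=dict(np.load('w1.npz')); lockfit(K,p,K['d'])
P=cloud(K,K['d']); print('lid z',P[130,190],'crossbar',P[126,277],'plate',P[80,305],'cup',P[222,388])
print("top"); 
p=cv2.imread('pics/top0.png')[:,:,::-1].copy(); lockfit(cams.camera_params('top'),p,np.load('top0.npy'))
E
```

```text
z138 n 3483 z 138.3743302281711
brass rect 532.9548950195312 -67.74346923828125 52.11433792114258 60.125301361083984 78.37044525146484 zmed 138.05314919220496
dial (532.9730224609375, -67.66250610351562) 17.91196632385254 158.81188213874083
stripe dir -1.9511153256844531 n 160
red [508.32281679 -62.25464485 139.87058623]
red dir 2.9256299657494442
crossbar? ((544.1828002929688, -71.55516052246094), (44.77182388305664, 69.43260955810547), 70.5479965209961) [547.97480505 -76.52779601 139.31484637]
lid z [541.6345679   -5.69100647 110.00263651] crossbar [571.78528561 -75.9194768  138.05753923] plate [614.39866801 -85.74890291 111.43897021] cup [ 524.7333057  -203.87123354  115.57656516]
top
z138 n 364 z 139.637961341694
brass rect 531.29248046875 -68.16674041748047 51.890316009521484 59.8768196105957 78.4721450805664 zmed 139.36923636065356
dial (531.371337890625, -68.34921264648438) 17.72970199584961 160.38776857342438
stripe dir -1.9372274427739549 n 22
crossbar? ((544.2996826171875, -72.99006652832031), (41.139320373535156, 64.92810821533203), 70.48882293701172) [551.71304364 -74.79906316 140.37420691]
```

Emit:
{"op": "drive_tool", "data": {
  "deltas": [
    [1.35,-0.95,0,0],
    [1.35,-0.95,0,0],
    [0,0,0,-0.1],
    [0,0,0,-0.1],
    [0,0,1.5,0],
    [0,0,1.5,0],
    [0,0,1.5,0],
    [0,0,1.2,0],
    [0,0,1,0],
    [0,0,0.5,0],
    [0,0,0,0],
    [0,0,0,0]
  ]
}}

```text
clock: 3.15
eef_pos: [532.1, -70.2, 186.8]
tcp_rot: [-3.142, 0.0, 0.545]
contact_force: [-0.7, -0.7, 1.2]
opening: 0.604
```

```bash
python3 - <<'E'
from h import *
delta(532.8,-67.8,159,0.55)
K,p,d=snap('wrist','pics/w2.png')
K2,p,d=snap('scene','pics/s2.png')
s=r.sense();print(proj(K,[532.8,-67.8,158.5]),proj(K,s['eef_pos']),s['contact_force'])
E
```

```text
pos [532.1 -70.2 186.8] rot [-3.142  0.     0.545] delta cm 0.19 -0.17 2.78 roll -0.005
(np.float64(272.48956930537355), np.float64(237.306512395803)) (np.float64(276.0026997601521), np.float64(261.04338500797513)) [-0.38824768  0.08865161 -0.11131876]
```

View pics/w2.png

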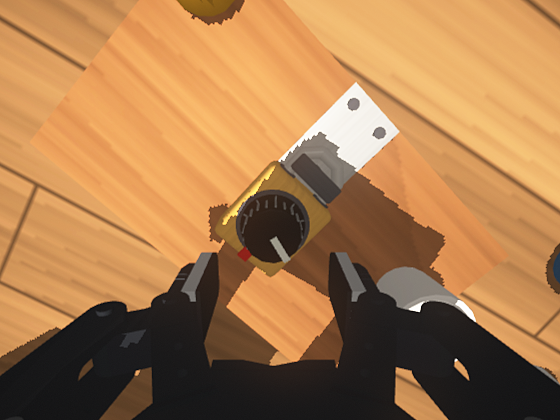

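The dial's top sits between the fingers at about (272,237), which matches the projected position. Descend and close.

Emit:
{"op": "drive_tool", "data": {
  "deltas": [
    [0.2,-0.2,1,0],
    [0,0,1,0],
    [0,0,0.7,0],
    [0,0,0,0],
    [0,0,0,0]
  ]
}}

```text
clock: 3.67
eef_pos: [532.2, -66.9, 158.8]
tcp_rot: [-3.14, 0.001, 0.546]
contact_force: [0.0, -0.2, 0.3]
opening: 0.602
```

Emit:
{"op": "drive_tool", "data": {
  "deltas": [
    [0,0,0,0],
    [0,0,0,0],
    [0,0,0,0],
    [0,0,0,0],
    [0,0,0,0]
  ],
  "jaw": 0.8,
  "force": 50
}}

```text
clock: 4.08
eef_pos: [533.0, -67.0, 159.9]
tcp_rot: [3.141, -0.0, 0.546]
contact_force: [-1.0, -0.3, 0.1]
opening: 0.203
```

```bash
python3 - <<'E'
from h import *
s=r.sense(); print(s)
E
```

```text
{'clock': 4.0833, 'qpos': array([-1.27939497e-01,  2.91682549e-01,  1.88304922e+00,  1.92979789e-05,
        9.66401473e-01,  8.97084954e-01]), 'qvel': array([ 0.00018698,  0.00123579,  0.0016925 , -0.00143345, -0.00150986,
        0.00190965]), 'joint_efforts': array([ 3.30398296e-03, -5.16887569e+01, -2.98686093e+01,  2.38699331e-04,
       -1.97806192e-03, -1.13962471e-04]), 'eef_pos': array([532.96793162, -67.04419198, 159.94639161]), 'tcp_rot': array([ 3.14131844e+00, -3.68946055e-04,  5.45760963e-01]), 'contact_force': array([-1.00076036, -0.33228042,  0.14809032]), 'wrist_torque': array([0.00096776, 0.01957837, 0.03851706]), 'opening': 0.20299795399819667}
```

```bash
python3 - <<'E'
from h import *
K,p,d=snap('wrist','pics/w3.png')
E
```

```text
(no output)
```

View pics/w3.png

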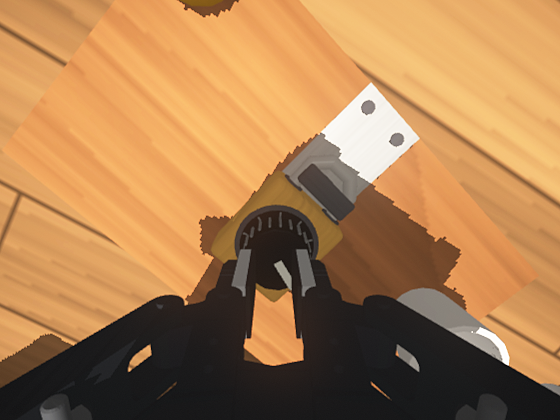

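The fingers closed to about 17 mm without touching, so they look to be above the dial at about (240–310, 250–290) px. I'll measure the tips from depth.

```bash
python3 - <<'E'
from h import *
K=cams.camera_params('wrist'); p,d=cams.grab_frame('wrist'); P=cloud(K,d)
for u,v in [(240,254),(243,270),(303,254),(306,275),(276,255),(276,240),(240,290),(260,300),(285,305)]: print(u,v,P[v,u].round(1),p[v,u])
T=r.sense()['eef_pos']; a=r.sense()['tcp_rot'][2]
m=(d>0)&(P[...,2]<T[2]+15)&(P[...,2]>140)
q=P[m]-T; x=q[:,0]*np.cos(a)+q[:,1]*np.sin(a); y=q[:,0]*np.sin(a)-q[:,1]*np.cos(a)
for k in range(-10,40,2):
    s=(-q[:,2]>=-k-0) & 0
H=np.histogram2d(y,q[:,2],bins=[np.arange(-32,33,4),np.arange(-20,17,3)])[0].astype(int); print(np.arange(-20,17,3)); 
for yy,h in zip(range(-32,33,4),H): print(yy,h)
lockfit(K,p,d)
E
```

```text
240 254 [534.9 -47.5 177.6] [117 111 107]
243 270 [535.4 -50.  190.9] [111 106 103]
303 254 [548.6 -71.2 176.2] [108 106 103]
306 275 [548.2 -70.9 195.4] [110 107 103]
276 255 [535.6 -65.5 158.9] [34 28 25]
276 240 [542.1 -61.5 158.2] [37 28 24]
240 290 [536.6 -49.9 208.2] [59 52 48]
260 300 [483.5 -85.1 110.9] [232 158  90]
285 305 [ 488.9 -101.7  110.7] [238 165  95]
[-20 -17 -14 -11  -8  -5  -2   1   4   7  10  13  16]
-32 [0 0 0 0 0 0 0 0 0 0 0 0]
-28 [0 0 0 0 0 0 0 0 0 0 0 0]
-24 [7 0 0 0 0 0 0 0 0 0 2 4]
-20 [76  3  3  2  0  0  0  0  0  0  3 10]
-16 [59 11 10 14 22 18 31  0  0  0 16 15]
-12 [ 54  13  13  12  22  29 231   0   0  10  36  20]
-8 [ 64  14  11  15  18  45 419   0   0   0   0   0]
-4 [ 45  11  16  15  17  41 461   0   0   0   0   0]
0 [ 51  13  18  13  20  42 475   0   0   0   0   0]
4 [ 51  15  15  12  19  40 450   0   0  11  27  13]
8 [ 60  14  13  13  17  26 103   0   0   0  17  14]
12 [61 11  9 14 20 22 50  0  0  0 10 10]
16 [88  2  8  7 10  8  7  0  0  0  1 14]
20 [27  0  0  0  0  0  0  0  0  0  0  0]
24 [0 0 0 0 0 0 0 0 0 0 0 0]
28 [2 0 0 0 0 0 0 0 0 0 0 0]
z138 n 6135 z 138.2842483710163
brass rect 541.1145629882812 -68.72932434082031 51.11310577392578 74.33595275878906 78.40485382080078 zmed 138.0261395849862
dial (533.4573974609375, -67.39791107177734) 17.91546630859375 158.6985363979578
stripe dir -2.1398452696234496 n 197
crossbar? ((545.7330322265625, -69.25321960449219), (44.583343505859375, 65.87288665771484), 77.06670379638672) [568.87407159 -71.65344181 138.5773072 ]
```

Depth puts the tips about 9 mm behind the TCP at this opening, not 17 mm ahead of it. I'll reopen and go down in small steps, checking the force.

Emit:
{"op": "drive_tool", "data": {
  "deltas": [
    [0,0,0,0],
    [0,0,0,0],
    [0,0,0,0],
    [0,0,0,0]
  ],
  "jaw": 0.4
}}

```text
clock: 4.52
eef_pos: [532.8, -67.0, 159.7]
tcp_rot: [-3.142, 0.0, 0.546]
contact_force: [-0.0, 0.4, 0.1]
opening: 0.598
```

Emit:
{"op": "drive_tool", "data": {
  "deltas": [
    [0,0,0.3,0],
    [0,0,0.3,0],
    [0,0,0.3,0],
    [0,0,0,0]
  ]
}}

```text
clock: 4.85
eef_pos: [532.3, -67.0, 149.8]
tcp_rot: [-3.141, 0.001, 0.546]
contact_force: [0.7, 0.7, 0.1]
opening: 0.602
```

```bash
cat >> h.py <<'E'
def tips(K,d):
    P=cloud(K,d); s=r.sense(); T=s['eef_pos']; a=s['tcp_rot'][2]; q=P-T
    x=q[...,0]*np.cos(a)+q[...,1]*np.sin(a); y=q[...,0]*np.sin(a)-q[...,1]*np.cos(a)
    m=(d>0)&(abs(x-11.5)<2.5)&(abs(y)<60)&(q[...,2]<40)&(P[...,2]>112)
    for sg in(-1,1):
        k=m&(y*sg>5)&(y*sg<55); k&=np.mgrid[:420,:560][0]>225
        zz=np.sort(q[...,2][k]); yy=y[k]; print('side',sg,'n',k.sum(),'low z rel',zz[:1],np.percentile(zz,[2,10]) if len(zz) else '','y',np.percentile(yy,[2,50,98]).round(1) if len(yy) else '')
E
python3 - <<'E'
from h import *
K=cams.camera_params('wrist'); p,d=cams.grab_frame('wrist'); cv2.imwrite('pics/w4.png',p[:,:,::-1]); tips(K,d)
s=r.sense(); print(s['eef_pos'],s['contact_force'],s['opening'])
E
```

```text
side -1 n 1051 low z rel [-24.67184908] [-15.74735769 -11.86697662] y [-33.2 -26.7  -5.6]
side 1 n 1199 low z rel [-25.9278512] [-18.04367785 -12.35769471] y [ 6.3 24.8 33.9]
[532.4495789  -66.96021993 150.13127672] [ 0.14318551  0.22692954 -0.10380819] 0.6025494986978226
```

```bash
python3 - <<'E'
from h import *
K=cams.camera_params('wrist'); p,d=cams.grab_frame('wrist'); P=cloud(K,d)
s=r.sense(); T=s['eef_pos']; a=s['tcp_rot'][2]; q=P-T
x=q[...,0]*np.cos(a)+q[...,1]*np.sin(a); y=q[...,0]*np.sin(a)-q[...,1]*np.cos(a)
for u in (203,210,340,347):
    print(u,[(v,int(x[v,u]),int(y[v,u]),int(q[v,u,2])) for v in range(232,300,5)])
E
```

```text
203 [(232, 0, -44, -40), (237, -2, -44, -39), (242, -6, -44, -40), (247, -9, -44, -40), (252, -12, -45, -40), (257, 11, -31, 19), (262, 10, -30, 23), (267, 10, -29, 28), (272, 10, -28, 32), (277, 10, -28, 36), (282, 10, -27, 40), (287, 9, -26, 42), (292, 8, -26, 42), (297, 5, -27, 41)]
210 [(232, 0, -40, -40), (237, -2, -40, -39), (242, -5, -40, -40), (247, -9, -40, -40), (252, -1, -35, -14), (257, 11, -28, 18), (262, 10, -27, 23), (267, 11, -26, 28), (272, 8, -26, 28), (277, 6, -27, 28), (282, 4, -27, 28), (287, 3, -26, 30), (292, 0, -26, 30), (297, 0, -26, 31)]
340 [(232, 9, 34, -16), (237, 7, 33, -13), (242, 4, 33, -13), (247, 2, 34, -13), (252, -12, 40, -40), (257, 10, 27, 17), (262, 11, 26, 24), (267, 11, 25, 28), (272, 10, 24, 31), (277, 9, 24, 34), (282, 8, 24, 35), (287, 6, 24, 35), (292, 4, 24, 36), (297, 2, 24, 36)]
347 [(232, 1, 43, -39), (237, -2, 43, -39), (242, 4, 38, -15), (247, -9, 44, -40), (252, -12, 44, -40), (257, 11, 30, 19), (262, 11, 29, 24), (267, 11, 28, 28), (272, 10, 27, 32), (277, 10, 26, 36), (282, 11, 25, 41), (287, 10, 24, 43), (292, 10, 24, 47), (297, 8, 24, 47)]
```

At this opening (0.60) the tips stand 16 mm behind the TCP. To reach the dial grip I need the TCP at about z = 131.

Emit:
{"op": "drive_tool", "data": {
  "deltas": [
    [0,0,0.5,0],
    [0,0,0.5,0],
    [0,0,0.5,0],
    [0,0,0.3,0],
    [0,0,0,0]
  ]
}}

```text
clock: 5.37
eef_pos: [532.2, -66.9, 131.7]
tcp_rot: [-3.141, 0.001, 0.546]
contact_force: [-0.4, -1.1, 0.2]
opening: 0.6
```

Emit:
{"op": "drive_tool", "data": {
  "deltas": [
    [0,0,0,0],
    [0,0,0,0],
    [0,0,0,0],
    [0,0,0,0],
    [0,0,0,0]
  ],
  "jaw": 0.9,
  "force": 50
}}

```text
clock: 5.78
eef_pos: [533.2, -67.2, 133.0]
tcp_rot: [3.141, -0.001, 0.546]
contact_force: [1.3, -2.7, 1.3]
opening: 0.376
```

The dial is gripped, with the fingers stopped at about 33 mm. Now turn it clockwise, which is positive roll.

Emit:
{"op": "drive_tool", "data": {
  "deltas": [
    [0,0,0,0.08],
    [0,0,0,0.08],
    [0,0,0,0.08],
    [0,0,0,0.08],
    [0,0,0,0.08],
    [0,0,0,0.08],
    [0,0,0,0.08],
    [0,0,0,0.08],
    [0,0,0,0.08],
    [0,0,0,0.08],
    [0,0,0,0],
    [0,0,0,0]
  ]
}}

```text
clock: 6.78
eef_pos: [533.2, -66.7, 133.0]
tcp_rot: [-3.141, -0.001, -0.252]
contact_force: [-0.0, 2.3, 4.1]
opening: 0.378
```

```bash
cat >> h.py <<'E'
def body(near=(533,-67.5),n='top'):
    K=cams.camera_params(n); p,d=cams.grab_frame(n); P=cloud(K,d); hsv=cv2.cvtColor(p,cv2.COLOR_RGB2HSV); z=P[...,2]
    roi=(d>0)&(np.hypot(P[...,0]-near[0],P[...,1]-near[1])<75); br=roi&(abs(z-139)<5)&(hsv[...,1]>90)
    print(n,'brass n',br.sum(),cv2.minAreaRect(P[br][:,:2].astype(np.float32)) if br.sum()>5 else '')
    return K,p,d
E
python3 - <<'E'
from h import *
K,p,d=body(n='wrist'); cv2.imwrite('pics/w5.png',p[:,:,::-1])
s=r.sense(); print(s['tcp_rot'],s['wrist_torque'],s['contact_force'],s['opening'])
E
```

```text
wrist brass n 3536 ((534.5814208984375, -66.22830200195312), (52.00269317626953, 65.9686279296875), 70.2423095703125)
[-3.14085638e+00 -6.46757775e-04 -2.51651313e-01] [ 0.5846055  -0.15548619  0.04850114] [-0.53519858  3.34723481  3.80513827] 0.37853475426618705
```

View pics/w5.png

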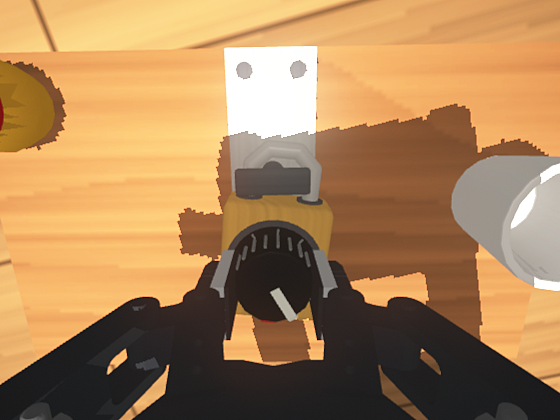

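The dial is gripped centrally. The stripe tip is at (290,318) and the red mark at (267,321), so about one click remains. The lock has yawed slightly. Turn further.

Emit:
{"op": "drive_tool", "data": {
  "deltas": [
    [0,0,0,0.08],
    [0,0,0,0.08],
    [0,0,0,0.08],
    [0,0,0,0.08],
    [0,0,0,0.08],
    [0,0,0,0.08],
    [0,0,0,0],
    [0,0,0,0]
  ]
}}

```text
clock: 7.5
eef_pos: [533.3, -67.1, 133.0]
tcp_rot: [-3.141, -0.001, -0.73]
contact_force: [0.8, 1.1, 4.8]
opening: 0.381
```

```bash
cat >> h.py <<'E'
def marks(K,p,d,c,zt=158.5,ang=None):
    "direction of white stripe (z~158.5) and red mark (z~139) about the dial centre c"
    P=cloud(K,d); hsv=cv2.cvtColor(p,cv2.COLOR_RGB2HSV); z=P[...,2]; rr=np.hypot(P[...,0]-c[0],P[...,1]-c[1])
    w=(rr<17)&(abs(z-zt)<3)&(hsv[...,1]<90)&(hsv[...,2]>120)
    rd=(rr<34)&(rr>17)&(abs(z-139)<5)&(hsv[...,1]>150)&((hsv[...,0]<7)|(hsv[...,0]>174))
    out=[]
    for n,m in(('white',w),('red',rd)):
        if m.sum()>3:
            q=P[m][:,:2]-c; print(n,m.sum(),'dir',np.arctan2(*q.mean(0)[::-1]).round(3),'at',P[m].mean(0).round(1))
            if n=='white':
                l=cv2.fitLine(q.astype(np.float32),cv2.DIST_L2,0,.01,.01).ravel(); print('  line',np.arctan2(l[1],l[0]).round(3))
        else: print(n,m.sum())
E
python3 - <<'E'
from h import *
K=cams.camera_params('wrist'); p,d=cams.grab_frame('wrist'); cv2.imwrite('pics/w6.png',p[:,:,::-1])
s=r.sense(); print(s['tcp_rot'],s['wrist_torque'],s['contact_force'],s['opening']); marks(K,p,d,s['eef_pos'][:2]); lockfit(K,p,d)
E
```

```text
[-3.14096406e+00 -7.58957344e-04 -7.30503980e-01] [ 0.35304666 -0.33720942 -0.09617936] [1.91445579 1.84648816 5.01583851] 0.37352325595749075
white 307 dir 2.788 at [524.5 -63.8 159.5]
  line -0.216
red 40 dir 2.872 at [504.5 -59.1 139.7]
z138 n 6746 z 138.2598572296145
brass rect 538.4542846679688 -67.26197052001953 51.93180847167969 72.85847473144531 73.74372100830078 zmed 137.8448792539614
dial (537.4992065429688, -70.22502899169922) 29.8275146484375 158.74955572302557
stripe dir 2.690241541921785 n 315
red [504.60315329 -59.19546345 139.75270167]
red dir 2.818086291864003
crossbar? ((553.6234130859375, -73.77118682861328), (36.104278564453125, 51.03428268432617), 81.41419219970703) [569.43171247 -77.10775568 138.52250078]
```

The stripe (2.79–2.93) and the red mark (2.87) now agree. Release and look from above.

Emit:
{"op": "drive_tool", "data": {
  "deltas": [
    [0,0,0,0],
    [0,0,0,0],
    [0,0,0,0]
  ],
  "jaw": 0.4
}}

```text
clock: 7.8
eef_pos: [532.1, -67.1, 132.2]
tcp_rot: [3.14, 0.001, -0.733]
contact_force: [0.1, 0.6, 0.3]
opening: 0.603
```

Emit:
{"op": "drive_tool", "data": {
  "deltas": [
    [0,0,-1.5,0],
    [0,0,-2,0],
    [0,0,-2.5,-0.1],
    [0,0,-2.5,-0.1],
    [0,0,-1,-0.1],
    [0,0,0,-0.1],
    [0,0,0,0]
  ],
  "jaw": 0.1
}}

```text
clock: 8.38
eef_pos: [532.9, -67.1, 228.3]
tcp_rot: [3.142, -0.001, -0.329]
contact_force: [-0.6, -0.0, -0.2]
opening: 0.899
```

```bash
python3 - <<'E'
from h import *
K,p,d=snap('wrist','pics/w7.png')
s=r.sense(); print(s['tcp_rot'],s['contact_force'],s['opening']); lockfit(K,p,d); marks(K,p,d,[533,-67.3])
cv2.imwrite('pics/w7c.png',cv2.resize(p[100:340,150:420,::-1],None,fx=2.2,fy=2.2))
E
```

```text
[ 3.14133536e+00  3.60825055e-04 -3.35211111e-01] [0.494001   0.4239096  0.80861459] 0.9016828376385981
z138 n 3897 z 138.29035856067702
brass rect 538.8251953125 -67.50552368164062 52.0174674987793 73.59903717041016 75.40521240234375 zmed 138.0643481534082
dial (532.6314697265625, -65.81608581542969) 17.984920501708984 158.73496345170244
stripe dir 2.8901118620639172 n 120
red [506.09901359 -58.99352909 139.6788881 ]
red dir 2.8899053279423694
crossbar? ((547.1033935546875, -70.07041931152344), (45.42536926269531, 64.07808685302734), 73.2888412475586) [569.0728386  -76.31240983 138.55086342]
white 120 dir 2.741 at [524.7 -63.8 159.5]
  line -0.253
red 47 dir 2.838 at [506.1 -58.9 139.7]
```

View pics/w7c.png

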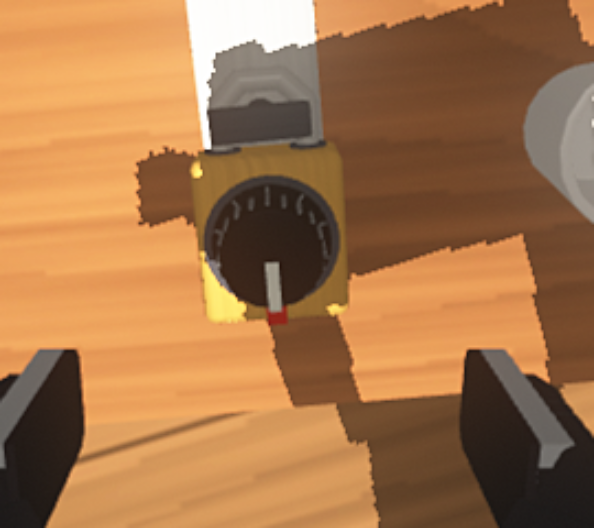

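The stripe points exactly at the red mark: stripe at (273,285), mark at (277,318) in the crop. The lock lies at about (532.6,-66), yaw about -0.25. Before gripping the body I'll check the palm clearance over the dial.

```bash
python3 - <<'E'
from h import *
K=cams.camera_params('wrist'); p,d=cams.grab_frame('wrist'); P=cloud(K,d); s=r.sense(); T=s['eef_pos']
for v in (355,365,375,395): print(v,(P[v,270]-T).round(1),d[v,270])
a=s['tcp_rot'][2];q=P-T; x=q[...,0]*np.cos(a)+q[...,1]*np.sin(a); y=q[...,0]*np.sin(a)-q[...,1]*np.cos(a)
for u in (175,372): print([(v,int(x[v,u]),int(y[v,u]),int(q[v,u,2])) for v in range(245,300,4)])
delta(532.6,-66,100,-0.25)
E
```

```text
355 [-232.8   87.  -228.7] 451.5504
365 [-247.1   92.  -227.2] 454.26654
375 [11.  -1.9 86.9] 76.62351
395 [10.2 -1.7 91.7] 72.23417
[(245, -40, -86, -116), (249, -44, -86, -116), (253, -48, -87, -116), (257, -52, -87, -118), (261, 9, -42, 22), (265, 10, -41, 27), (269, 10, -40, 30), (273, 9, -39, 32), (277, 8, -39, 33), (281, 6, -39, 34), (285, 4, -39, 34), (289, 3, -39, 34), (293, 2, -39, 35), (297, 0, -39, 36)]
[(245, -40, 84, -116), (249, -43, 84, -116), (253, -47, 85, -116), (257, -51, 85, -117), (261, 9, 40, 22), (265, 10, 39, 27), (269, 10, 37, 32), (273, 8, 37, 31), (277, 8, 37, 33), (281, 6, 37, 33), (285, 5, 37, 34), (289, 3, 37, 34), (293, 2, 37, 35), (297, 0, 37, 36)]
pos [532.3 -67.  227.2] rot [ 3.141e+00  1.000e-03 -3.370e-01] delta cm -0.0 -0.11 12.72 roll -0.087
```

Emit:
{"op": "drive_tool", "data": {
  "deltas": [
    [0,-0.1,2,-0.087],
    [0,0,2.5,0],
    [0,0,2.5,0],
    [0,0,2,0],
    [0,0,1.5,0],
    [0,0,1,0],
    [0,0,0.7,0],
    [0,0,0.5,0],
    [0,0,0.2,0],
    [0,0,0,0]
  ]
}}

```text
clock: 9.32
eef_pos: [533.3, -66.1, 98.7]
tcp_rot: [-3.142, -0.0, -0.248]
contact_force: [-0.2, -0.1, 0.4]
opening: 0.901
```

Emit:
{"op": "drive_tool", "data": {
  "deltas": [
    [0,0,0,0],
    [0,0,0,0],
    [0,0,0,0],
    [0,0,0,0],
    [0,0,0,0]
  ],
  "jaw": 0.6,
  "force": 70
}}

```text
clock: 9.73
eef_pos: [534.1, -66.4, 100.3]
tcp_rot: [3.142, -0.002, -0.247]
contact_force: [-2.8, -0.7, 9.8]
opening: 0.596
```

```bash
python3 - <<'E'
from h import *
K,p,d=snap('wrist','pics/w8.png'); s=r.sense(); print(s['eef_pos'],s['tcp_rot'],s['contact_force'],s['wrist_torque'],s['opening']); lockfit(K,p,d)
E
```

```text
[534.06507583 -66.38057606 100.31094903] [ 3.14156022e+00 -2.33737812e-03 -2.47135954e-01] [-3.22247643 -0.44084408  9.68967565] [-0.19858222  0.38552926 -0.00144218] 0.6000001321389792
z138 n 13948 z 138.31557934338494
brass rect 536.7935180664062 -68.02847290039062 74.15675354003906 61.543853759765625 74.9332046508789 zmed 137.8756112177974
dial (534.177490234375, -65.36853790283203) 59.5803108215332 159.1986766501625
stripe dir 2.8493791305567955 n 146
crossbar? ((550.5348510742188, -69.37886047363281), (78.09528350830078, 56.994808197021484), 76.11475372314453) [556.40300347 -74.77699673 138.63617038]
```

The body is gripped at 51 mm. Ease up 1 mm, then pull along the lock's -x.

Emit:
{"op": "drive_tool", "data": {
  "deltas": [
    [0,0,-0.1,0],
    [-0.2,0,0,0],
    [-0.2,0,0,0],
    [-0.2,0,0,0],
    [-0.2,0,0,0],
    [-0.2,0,0,0],
    [-0.2,0,0,0],
    [-0.2,0,0,0],
    [-0.2,0,0,0],
    [0,0,0,0]
  ]
}}

```text
clock: 10.62
eef_pos: [519.0, -62.3, 100.4]
tcp_rot: [-3.141, -0.003, -0.247]
contact_force: [5.7, -2.1, 0.6]
opening: 0.596
```

```bash
python3 - <<'E'
from h import *
s=r.sense(); print(s['eef_pos'],s['contact_force'],s['wrist_torque'])
E
```

```text
[518.99763251 -62.34445081 100.37240313] [ 5.74561124 -2.08968191  0.64303589] [-0.27299169 -0.75475539 -0.01512875]
```

It's sliding open at about 6 N. Continue until the stop shows in the force.

Emit:
{"op": "drive_tool", "data": {
  "deltas": [
    [-0.2,0,0,0],
    [-0.2,0,0,0],
    [-0.2,0,0,0],
    [-0.2,0,0,0],
    [0,0,0,0]
  ]
}}

```text
clock: 11.03
eef_pos: [511.3, -60.4, 100.4]
tcp_rot: [-3.141, -0.003, -0.247]
contact_force: [4.8, -1.0, 0.5]
opening: 0.601
```

Emit:
{"op": "drive_tool", "data": {
  "deltas": [
    [-0.1,0,0,0],
    [-0.1,0,0,0],
    [0,0,0,0]
  ]
}}

```text
clock: 11.28
eef_pos: [509.5, -59.9, 100.4]
tcp_rot: [-3.141, -0.004, -0.247]
contact_force: [4.4, -1.5, 0.2]
opening: 0.598
```

Emit:
{"op": "drive_tool", "data": {
  "deltas": [
    [-0.1,0,0,0],
    [-0.1,0,0,0],
    [0,0,0,0]
  ]
}}

```text
clock: 11.53
eef_pos: [507.6, -59.5, 100.4]
tcp_rot: [-3.141, -0.004, -0.247]
contact_force: [5.5, -2.2, 0.4]
opening: 0.593
```

```bash
python3 - <<'E'
from h import *
K,p,d=snap('wrist','pics/w9.png'); s=r.sense(); print(s['eef_pos'],s['tcp_rot'],s['contact_force'],s['wrist_torque'],s['opening'])
E
```

```text
[507.62321287 -59.4680951  100.38625515] [-3.1412664  -0.00364241 -0.24714602] [ 5.23176755 -1.68163973 -0.13875743] [-0.35907366 -0.75768514  0.04420252] 0.599113047463509
```

View pics/w9.png

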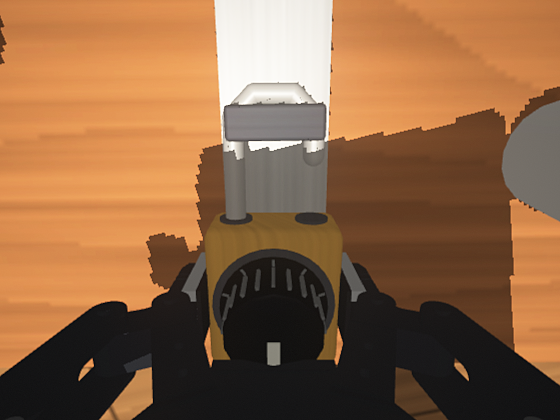

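The shackle is nearly out: short leg tip at (313,158), its hole at (312,217). The end stop hasn't been felt yet, so continue.

Emit:
{"op": "drive_tool", "data": {
  "deltas": [
    [-0.1,0,0,0],
    [0,0,0,0]
  ]
}}

```text
clock: 11.75
eef_pos: [506.9, -59.3, 100.4]
tcp_rot: [-3.141, -0.004, -0.247]
contact_force: [6.7, -1.7, -1.0]
opening: 0.593
```

Emit:
{"op": "drive_tool", "data": {
  "deltas": [
    [-0.1,0,0,0],
    [0,0,0,0]
  ]
}}

```text
clock: 11.92
eef_pos: [506.7, -59.2, 100.4]
tcp_rot: [-3.141, -0.006, -0.247]
contact_force: [10.1, -3.1, -4.6]
opening: 0.596
```

Emit:
{"op": "drive_tool", "data": {
  "deltas": [
    [-0.1,0,0,0],
    [0,0,0,0]
  ]
}}

```text
clock: 12.08
eef_pos: [506.6, -59.2, 100.5]
tcp_rot: [-3.141, -0.007, -0.247]
contact_force: [12.4, -3.7, -7.1]
opening: 0.596
```

The stop is felt: force is rising with no motion. Move forward 27 mm net (plus about 2 mm of command lag) so the neck lines up with the gap, then check.

Emit:
{"op": "drive_tool", "data": {
  "deltas": [
    [0.3,0,0,0],
    [0.3,0,0,0],
    [0.3,0,0,0],
    [0.3,0,0,0],
    [0.3,0,0,0],
    [0.3,0,0,0],
    [0.3,0,0,0],
    [0.3,0,0,0],
    [0.3,0,0,0],
    [0.2,0,0,0],
    [0,0,0,0]
  ]
}}

```text
clock: 13.0
eef_pos: [526.5, -64.5, 100.3]
tcp_rot: [3.141, 0.009, -0.247]
contact_force: [-19.5, 4.6, 27.8]
opening: 0.594
```

```bash
python3 - <<'E'
from h import *
K,p,d=snap('wrist','pics/w10.png'); s=r.sense(); print(s['eef_pos'],s['tcp_rot'],s['contact_force'],s['opening'])
P=cloud(K,d); T=s['eef_pos']; a=s['tcp_rot'][2]; q=P-T
x=q[...,0]*np.cos(a)+q[...,1]*np.sin(a); y=-q[...,0]*np.sin(a)+q[...,1]*np.cos(a); z=P[...,2]; hsv=cv2.cvtColor(p,cv2.COLOR_RGB2HSV)
m=(x>31)&(x<100)&(abs(y)<40)&(abs(z-138)<2.5)&(d>0); print('crossbar',m.sum(),cv2.boundingRect(np.c_[x[m],y[m]].astype(np.float32)),np.percentile(x[m],[1,99]),np.percentile(y[m],[1,99]))
m=(x>20)&(x<100)&(abs(y)<40)&(abs(z-138)<2.5)&(d>0)&(hsv[...,1]>110); print('brass front x',np.percentile(x[m],98))
m=(x>35)&(x<100)&(abs(y)<40)&(abs(z-128)<3.5)&(d>0); print('shackle top',m.sum(),np.percentile(x[m],[1,99]),np.percentile(y[m],[1,99]))
E
```

```text
[526.5141156  -64.53369119 100.32810251] [ 3.14114092  0.0090868  -0.24735198] [-20.05941698   4.06097078  27.75713478] 0.5989094178178618
crossbar 3340 (40, -17, 13, 35) [40.97042272 52.71312841] [-15.58431989  17.26802222]
brass front x 28.427434991473074
shackle top 4559 [35.96625469 80.18504223] [-17.36785502  19.56887559]
```

View pics/w10.png

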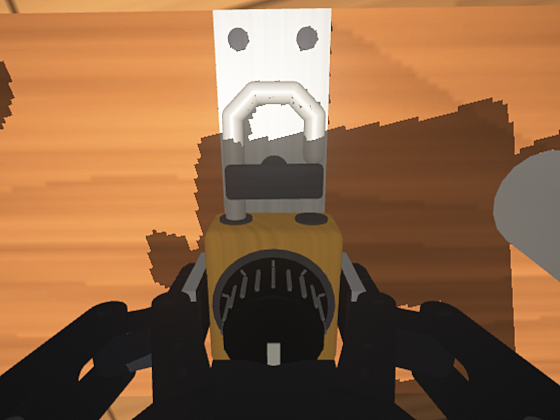

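It stopped after 20 of about 27 mm, with 20 N against it and 28 N up, so something is dragging on the lid. The shackle is still open with the bow outer edge at x≈80, and the neck is at about x=48. I'll check the lock's tilt and the plate profile.

```bash
python3 - <<'E'
from h import *
K=cams.camera_params('wrist'); p,d=cams.grab_frame('wrist'); s=r.sense()
P=cloud(K,d); T=s['eef_pos']; a=-0.247; q=P-T
x=q[...,0]*np.cos(a)+q[...,1]*np.sin(a); y=-q[...,0]*np.sin(a)+q[...,1]*np.cos(a); z=P[...,2]; hsv=cv2.cvtColor(p,cv2.COLOR_RGB2HSV)
def plane(m,n):
    A=np.c_[x[m],y[m],np.ones(m.sum())]; c=np.linalg.lstsq(A,z[m],rcond=None)[0]; print(n,m.sum(),c.round(4),'x',x[m].min().round(),x[m].max().round())
ok=d>0
plane(ok&(x>18)&(x<27)&(abs(y)<23)&(abs(z-138)<3)&(hsv[...,1]>110),'brass front')
plane(ok&(abs(x)<14)&(np.hypot(x+1.5,y)<14)&(abs(z-158.5)<3),'dial top')
plane(ok&(x>42)&(x<51.5)&(abs(y-.8)<15)&(abs(z-138)<2),'crossbar')
plane(ok&(x>60)&(x<85)&(abs(y)<18)&(abs(z-128)<2.5),'bow top')
for yy in(-60,-40,40,60): 
    m=ok&(abs(y-yy)<4)&(x>0)&(x<90); print('lid',yy,np.median(z[m]))
for xx in range(30,120,8):
    m=ok&(abs(x-xx)<3)&(abs(y)<40)&(z<114); 
    w=m&(hsv[...,1]<60); print(xx,'plate y',np.percentile(y[w],[1,99]).round(1) if w.sum()>5 else None,'z',np.median(z[w]).round(2) if w.any() else None)
print(s['qpos'],s['joint_efforts'].round(2),s['wrist_torque'])
E
```

```text
brass front 2473 [-8.390000e-02  3.600000e-03  1.400376e+02] x 18.0 27.0
dial top 4189 [-1.090000e-02  8.000000e-04  1.589152e+02] x -11.0 12.0
crossbar 2345 [9.000000e-04 1.900000e-03 1.382798e+02] x 42.0 51.0
bow top 3050 [-1.160000e-02  4.100000e-03  1.282716e+02] x 60.0 81.0
lid -60 110.66939975375591
lid -40 110.55898825224055
lid 40 110.60234493529066
lid 60 110.8210898410928
30 plate y [-21.   22.1] z 110.72
38 plate y [-21.   22.6] z 110.95
46 plate y [-21.   22.8] z 110.58
54 plate y [-20.6  22.6] z 110.77
62 plate y [-20.6  22.8] z 110.76
70 plate y [-20.5  23.2] z 110.8
78 plate y [-20.6  23.3] z 110.76
86 plate y [-20.2  23.1] z 110.82
94 plate y [-20.   23.1] z 110.96
102 plate y [-19.9  23.3] z 110.86
110 plate y None z 109.6
118 plate y None z None
[-1.25282706e-01  3.69714386e-01  1.93383040e+00  8.66436863e-04
  8.47090145e-01  1.69235436e+00] [ -1.07 -42.15 -30.88  -0.5   -6.12   0.06] [0.73863084 2.73499035 0.08155338]
```

The lock is pressed nose-down onto the lid. The force ratio of about 0.7 suggests a friction jam rather than a hard stop. Relieve it by lifting 2 mm.

Emit:
{"op": "drive_tool", "data": {
  "deltas": [
    [0,0,-0.1,0],
    [0,0,-0.1,0],
    [0,0,0,0],
    [0,0,0,0]
  ]
}}

```text
clock: 13.43
eef_pos: [530.8, -65.5, 101.3]
tcp_rot: [3.142, 0.001, -0.247]
contact_force: [-0.3, -0.3, -4.8]
opening: 0.594
```

Freed, and the lock is now just lifted. Centre the neck in the gap with +3 mm, then shift to the lock's +y.

Emit:
{"op": "drive_tool", "data": {
  "deltas": [
    [0.3,0,0,0],
    [0,0,0,0],
    [0,-0.3,0,0],
    [0,-0.3,0,0],
    [0,-0.3,0,0],
    [0,-0.3,0,0],
    [0,0,0,0]
  ]
}}

```text
clock: 14.02
eef_pos: [537.2, -54.0, 101.7]
tcp_rot: [-3.141, -0.0, -0.247]
contact_force: [-0.4, 0.2, -5.2]
opening: 0.597
```

Emit:
{"op": "drive_tool", "data": {
  "deltas": [
    [0,-0.4,0,0],
    [0,-0.4,0,0],
    [0,-0.4,0,0],
    [0,0,0,0]
  ]
}}

```text
clock: 14.35
eef_pos: [540.3, -42.3, 101.7]
tcp_rot: [-3.141, -0.0, -0.247]
contact_force: [-0.2, 0.1, -4.4]
opening: 0.6
```

Emit:
{"op": "drive_tool", "data": {
  "deltas": [
    [0,-0.5,0,0],
    [0,-0.5,0,0],
    [0,-0.5,0,0],
    [0,-0.5,0,0],
    [0,-0.5,0,0],
    [0,0,0,0]
  ]
}}

```text
clock: 14.85
eef_pos: [546.4, -17.8, 101.7]
tcp_rot: [-3.141, -0.0, -0.247]
contact_force: [0.1, 0.1, -4.9]
opening: 0.595
```

```bash
python3 - <<'E'
from h import *
K,p,d=snap('wrist','pics/w11.png'); s=r.sense(); print(s['eef_pos'],s['tcp_rot'],s['contact_force'],s['opening'])
P=cloud(K,d); T=s['eef_pos']; a=s['tcp_rot'][2]; q=P-T
x=q[...,0]*np.cos(a)+q[...,1]*np.sin(a); y=-q[...,0]*np.sin(a)+q[...,1]*np.cos(a); z=P[...,2]; hsv=cv2.cvtColor(p,cv2.COLOR_RGB2HSV)
m=(x>31)&(x<100)&(abs(y)<100)&(abs(z-138)<2)&(d>0)&(hsv[...,1]<110); print('crossbar',m.sum(),np.percentile(x[m],[2,98]),np.percentile(y[m],[2,98]))
m=(x>32)&(x<100)&(abs(y)<30)&(z>121)&(z<133)&(d>0); print('shackle',m.sum(),np.percentile(x[m],[1,99]),np.percentile(y[m],[1,99]))
E
```

```text
[546.23871842 -18.26965087 101.6756443 ] [-3.14157810e+00 -5.92057973e-05 -2.46406161e-01] [-0.24210737  0.21814511 -4.24285727] 0.5981201372479727
crossbar 3086 [33.37722141 44.75113146] [-64.36959321 -32.17543163]
shackle 5412 [32.9977367  80.10069639] [-16.82838829  19.98593349]
```

View pics/w11.png

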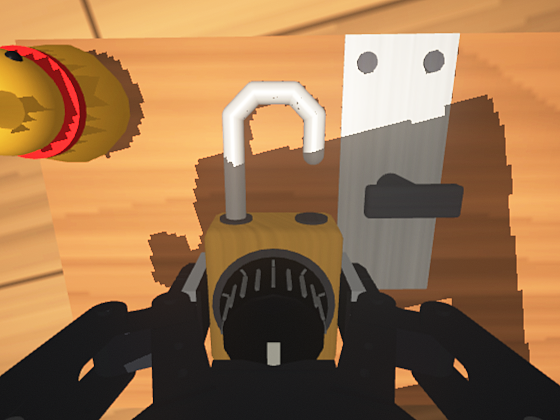

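The shackle has come off the staple: the crossbar edge is at y=-32 and the shackle edge at y=-18 in the lock frame. Lift straight up.

Emit:
{"op": "drive_tool", "data": {
  "deltas": [
    [0,0,-0.5,0],
    [0,0,-1,0],
    [0,0,-1.5,0],
    [0,0,-1.5,0],
    [0,0,-1.5,0],
    [0,0,-1.5,0],
    [0,0,-1.5,0],
    [0,0,-1.5,0],
    [0,0,-1.5,0],
    [0,0,-1.2,0],
    [0,0,-0.8,0],
    [0,0,0,0]
  ]
}}

```text
clock: 15.9
eef_pos: [547.1, -19.0, 243.9]
tcp_rot: [-3.141, -0.003, -0.247]
contact_force: [-0.3, 0.1, -4.8]
opening: 0.598
```

Emit:
{"op": "drive_tool", "data": {
  "deltas": [
    [0,0,0,0],
    [0,0,0,0],
    [0,0,0,0],
    [0,0,0,0],
    [0,0,0,0],
    [0,0,0,0]
  ]
}}

```text
clock: 16.4
eef_pos: [545.9, -18.8, 241.3]
tcp_rot: [3.141, 0.001, -0.247]
contact_force: [-0.4, 0.1, -4.7]
opening: 0.594
```

```bash
python3 - <<'E'
from h import *
K,p,d=snap('wrist','pics/w12.png'); s=r.sense(); print(s['clock'],s['eef_pos'],s['tcp_rot'],s['contact_force'],s['opening'],abs(s['qvel']).max())
P=cloud(K,d); T=s['eef_pos']; a=s['tcp_rot'][2]; q=P-T
x=q[...,0]*np.cos(a)+q[...,1]*np.sin(a); y=-q[...,0]*np.sin(a)+q[...,1]*np.cos(a); hsv=cv2.cvtColor(p,cv2.COLOR_RGB2HSV); z=q[...,2]
m=(d>0)&(x>18)&(x<27)&(abs(y)<23)&(z>25)&(z<50)
print('brass top z',np.median(P[m][:,2]),'-> underside above lid',np.median(P[m][:,2])-28-110)
m=(d>0)&(np.hypot(x+1.5,y)<14)&(abs(z-58.5)<6)
print('dial plane',np.linalg.lstsq(np.c_[x[m],y[m],np.ones(m.sum())],z[m],rcond=None)[0])
m=(x>32)&(x<100)&(abs(y)<30)&(abs(z-26)<8)&(d>0); print('shackle outer x',np.percentile(x[m],99))
t0=cv2.imread('pics/top0.png'); K,t,d=snap('top','pics/t2.png'); d0=np.load('top0.npy')
for n,(u,v) in dict(cup=(348,202),cat=(257,162),bowl=(119,242),jar=(113,180),mug=(450,227),vase=(428,165)).items():
    b=np.s_[v-22:v+22,u-22:u+22]; print(n,'frac depth changed',(abs(d[b]-d0[b])>8).mean().round(3))
E
```

```text
16.45 [545.98945635 -18.80113937 241.35630908] [ 3.14149282e+00  5.24630155e-04 -2.47238114e-01] [-1.05356241 -0.08135616 -4.55478251] 0.5909575150378994 0.0039010418732315583
brass top z 279.2039504902906 -> underside above lid 141.2039504902906
dial plane [-3.83354367e-03  2.28261787e-03  5.84313293e+01]
shackle outer x 79.97563772525264
cup frac depth changed 0.094
cat frac depth changed 0.868
bowl frac depth changed 0.038
jar frac depth changed 0.032
mug frac depth changed 0.039
vase frac depth changed 0.031
```

View pics/w12.png

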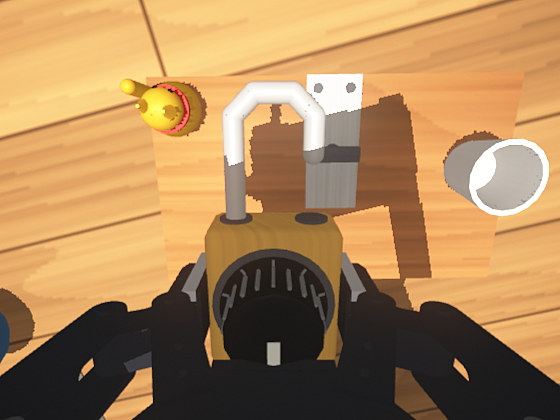

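The lock is held open and level, 141 mm above the lid. The cat is standing at (163,108) px and the cup at (500,178) px. The cat's depth change in the top view looks like the arm blocking it. Handing in.

```bash
python3 -c "
from rig import job,r
print(job.sign_off()); print(r.sense()['clock'])"
```

```text
the job is handed in; nothing more can be done
None
the job is handed in; nothing more can be done
```

The padlock is unlocked and off the staple, and the arm is holding it level with the dial up. I handed it in at about 16.5 s of the 54 s allowed.

I turned the dial clockwise about 1.26 rad until the stripe met the red mark. Then I gripped the body, pulled the shackle out to its stop, slid the neck out through the gap and lifted.

**Last checks before handing in:**
- **Height:** the underside was about 141 mm above the lid.
- **Level:** the tilt was under 0.005 rad.
- **Shackle:** it was still fully open, with the bow's outer edge at the same place as when it first opened.
- **Grip and stillness:** the grip was steady at 51 mm and the arm was at rest.
- **Other things:** the cup, bowl, jar, mug and vase showed no real change from the first top view. The top-view comparison did not work for the cat: 87% of its depth pixels had changed, which I put down to the arm being in the way. The wrist camera shows it standing on its corner; I did not measure its position.

**What went differently from plan:**
- **Fingertips:** depth images put them 9–21 mm behind the TCP, depending on the opening, instead of the stated 17 mm ahead. My first close was therefore above the dial and touched nothing, so I worked from the measured offset instead.
- **Jam:** while moving forward off the bow, the lock pressed on the lid and stuck at about 20 N back and 28 N up. Lifting the command 2 mm freed it, with no slip in the grip and the shackle still open.

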